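Carry the bottle row to the serving rack in reverse order

ROBOT

A 7-joint arm with a two-finger parallel gripper is mounted at the origin on a cart in front of the work surface, level with it; the furniture and walls round the work are solid. World frame = base frame: x ahead of the robot, y to its left, z up, the work surface at z = 0. Lengths are in m, angles in rad, forces in N, time in s.
With the tool pointing down it reaches from about 0.425 to 0.875 m from the base axis. Payload 4.7 kg.
Tool frame: the origin (TCP) lies between the finger pads; the fingertips stand 14 mm ahead of it and the grasp point (between the pads) lies 5 mm behind it; z points along the fingers, y is the line along which they close (so a half turn about z gives the same grasp; the last joint's range is limited). The gripper opens to 87 mm and grips with 3 to 60 N. Pads are 19 mm wide; open, the fingers measure 117 mm over their backs; the gripper's body (75 mm by 190 mm) begins 51 mm behind the grasp point.
Start: joints at [1.227, 0.321, -0.07, 1.45, 0.023, 1.371, -0.057], TCP at [0.228, -0.609, 0.237] pointing down, gripper open.
Joint ranges: [-2.86, 2.86], [-0.3, 2.09], [-1.38, 1.24], [0.06, 2.45], [-1.56, 4.7], [0.09, 2.05], [-2.69, 2.69]. Speed limits (rad/s): [2.57, 2.57, 3.14, 3.14, 3.14, 3.14, 3.14].

INTERFACE

Orientations are given as a rotation vector (axis times angle).
In Python, from bench import ctrl gives the robot as it stands.
- The arm moves only by the tool step_arm, never from a script. Its argument "commands" is a list of rows, each an object with "travel": the shift along the tool's x, y, z in m, a list of three; "turn": the turn, a rotation vector about the tool's x, y, z in degrees, a list of three. A call has 1 to 5 rows; each row is the pose to reach, as a shift and turn from the pose commanded when the call began, along the tool's axes at that moment; what a row does not reach only later rows make up. A row lasts 1/10 s, in which the tool goes at most 50 mm and 8.59 degrees, less where a joint would pass 70% of its speed; a pose out of reach is approached as far as the arm can. A call with a gripper value outside its range is refused whole. "gripper" is the opening, from 0 (shut) to 1 (fully open), set as the call begins (left out, the last holds). The fingers move at their own pace and stop on an object; "force" is the grip in N (left out, the last holds). Time passes only in rows, so rows that repeat a pose let the fingers close. It gives the time, the measured TCP pose, the force, the opening and the grip force at its end, in the units of the state.
- ctrl.get_state(): the state, without advancing time (a new reading comes with each control period).
- ctrl.get_image(name): name is "side" or "top"; returns the picture (420x560x3 uint8, red, green, blue); there is no depth.
- ctrl.camera_model(name): a dict with "fx", "fy", "cx", "cy" (pixels), "k1" (the pictures are not rectified: a ray, as slopes to the right and down, at radius r is drawn at 1 + k1 r^2 times it, then the intrinsics apply), "R" (3x3) and "t" (3): a world point X has camera coordinates R X + t. Camera axes: x right, y down, z forward; pixel columns grow to the right and rows downward; lengths in m; the calibration is good to about 2 mm. A picture is of the moment at which its call begins. camera_model takes no time and is no camera call.
- ctrl.close_job(): hands the job in; it is judged then, once.
The state is a dict: "time": time; "joint_positions": joint angles; "qd": joint speeds; "joint_torque": joint torques, N m; "position": TCP position; "tool_rot": TCP orientation; "ft_force": force on the tool from outside, world axes, zero at the start; "torque": the same for the moment, N m; "grip_width": opening from 0.0 (shut) to 1.0 (fully open); "grip_force": force on a finger pad.
Only numpy, scipy, OpenCV 4.12 (cv2) and the standard library are available. Lean on these libraries where they do the work, as an engineer would, in place of code of your own. Each camera call takes 0.05 s, during which the arm holds its last target. There are 200 camera calls.

TASK

Carry the four bottles and jars one by one from the dark wooden rack to the pale wooden rack, in the reverse order, so that a colleague across the counter will read the row as you read it now: the one at your left end goes to your right end, the second from the left to the second place from the right, and so on. Stand each one upright in the middle of its round pad, and never tip one over.

Things in the scene. Friction and masses are not known exactly. Their poses are not given: they have to be found in the camera images.
- red_jar: Spice jar with a red screw lid, straight cylinder 42 mm across (lid 45 mm, from 85 mm up), 106 mm high, about 0.11 kg. Origin at the centre of its underside, z up; round, so its yaw does not matter. Loose, stands on the dark rack at the start. 
- green_jar: Spice jar with a black screw lid and a green label, straight cylinder 40 mm across, 105 mm high, about 0.11 kg. Origin at the centre of its underside, z up; round, so its yaw does not matter. Loose, stands on the dark rack at the start. 
- dark_bottle: Small dark blue-black tincture bottle with a white label and dark cap; body 28 mm across up to 50 mm, cap about 22 mm across, 69 mm high, about 0.045 kg. Origin at the centre of its underside, z up; round, so its yaw does not matter. Loose, stands on the dark rack at the start. 
- amber_bottle: Amber glass bottle with a paper label and a yellow cap; body 36 mm across up to 63 mm, then a shoulder up to 94 mm, a narrow neck and the cap, 110 mm high in all, about 0.08 kg. Origin at the centre of its underside, z up; round, so its yaw does not matter. Loose, stands on the dark rack at the start. 
- red_tab: Red flat label tab, 38 x 14 x 5 mm, fixed on the deck of the dark rack just in front (robot side) of the pad where the red-lidded jar stands at the start: its origin (centre of its underside) is 36 mm nearer the rack's front than that pad's centre. It stays there and so records the starting order.
- green_tab: Green flat label tab, 38 x 14 x 5 mm, fixed on the deck of the dark rack just in front (robot side) of the pad where the black-lidded jar with the green label stands at the start: its origin (centre of its underside) is 36 mm nearer the rack's front than that pad's centre. It stays there and so records the starting order.
- white_tab: White flat label tab, 38 x 14 x 5 mm, fixed on the deck of the dark rack just in front (robot side) of the pad where the small dark bottle with the white label stands at the start: its origin (centre of its underside) is 36 mm nearer the rack's front than that pad's centre. It stays there and so records the starting order.
- yellow_tab: Yellow flat label tab, 38 x 14 x 5 mm, fixed on the deck of the dark rack just in front (robot side) of the pad where the amber bottle with the yellow cap stands at the start: its origin (centre of its underside) is 36 mm nearer the rack's front than that pad's centre. It stays there and so records the starting order.
- store_rack: Dark wooden rack; the row stands on it at the start. 300 mm long (y), 90 wide (x). Origin: centre of its underside; x away from the robot, y along the row to the left, z up. Deck 12 mm above the origin; four flat cork pads, 52 mm across, at x = 0, y = +105, +35, -35, -105 mm. End cheeks (y = +-145) and the far edge's rail (x = +40) rise 24 mm above the origin. Fixed.
- serving_rack: Pale wooden rack, empty at the start, near or far side of the dark one. 300 mm long (y), 90 wide (x). Origin: centre of its underside; x away from the robot, y along the row to the left, z up. Deck 12 mm above the origin; four flat black pads, 52 mm across, at x = 0, y = +105, +35, -35, -105 mm. End cheeks (y = +-145) and the far edge's rail (x = +40) rise 24 mm above the origin. Fixed.
There are look-alikes about, which are no part of the job. What is shaped like the red_jar but blue is not meant.

How it is judged:
At the end, for the whole second after the job is handed in: All four stand upright (within 0.1 rad), released and at rest on the pale rack's deck, each within 14 mm in x and in y of the middle of its pad, in the reverse of the order in which they stood on the dark rack (tab at y there, bottle at -y on the pale rack) (((y of red_tab in the frame of store_rack between 0.09 and 0.12 m and y of red_jar in the frame of serving_rack between -0.119 and -0.091 m) or (y of red_tab in the frame of store_rack between 0.02 and 0.05 m and y of red_jar in the frame of serving_rack between -0.049 and -0.021 m) or (y of red_tab in the frame of store_rack between -0.05 and -0.02 m and y of red_jar in the frame of serving_rack between 0.021 and 0.049 m) or (y of red_tab in the frame of store_rack between -0.12 and -0.09 m and y of red_jar in the frame of serving_rack between 0.091 and 0.119 m)) and x of red_jar in the frame of serving_rack between -0.014 and 0.014 m and z of red_jar in the frame of serving_rack between 0.006 and 0.018 m and angle between each of red_jar, green_jar, dark_bottle, amber_bottle's own z axis and vertical below 0.1 rad and linear speed of each of red_jar, green_jar, dark_bottle, amber_bottle below 0.02 m/s and ((y of green_tab in the frame of store_rack between 0.09 and 0.12 m and y of green_jar in the frame of serving_rack between -0.119 and -0.091 m) or (y of green_tab in the frame of store_rack between 0.02 and 0.05 m and y of green_jar in the frame of serving_rack between -0.049 and -0.021 m) or (y of green_tab in the frame of store_rack between -0.05 and -0.02 m and y of green_jar in the frame of serving_rack between 0.021 and 0.049 m) or (y of green_tab in the frame of store_rack between -0.12 and -0.09 m and y of green_jar in the frame of serving_rack between 0.091 and 0.119 m)) and x of green_jar in the frame of serving_rack between -0.014 and 0.014 m and z of green_jar in the frame of serving_rack between 0.006 and 0.018 m and ((y of white_tab in the frame of store_rack between 0.09 and 0.12 m and y of dark_bottle in the frame of serving_rack between -0.119 and -0.091 m) or (y of white_tab in the frame of store_rack between 0.02 and 0.05 m and y of dark_bottle in the frame of serving_rack between -0.049 and -0.021 m) or (y of white_tab in the frame of store_rack between -0.05 and -0.02 m and y of dark_bottle in the frame of serving_rack between 0.021 and 0.049 m) or (y of white_tab in the frame of store_rack between -0.12 and -0.09 m and y of dark_bottle in the frame of serving_rack between 0.091 and 0.119 m)) and x of dark_bottle in the frame of serving_rack between -0.014 and 0.014 m and z of dark_bottle in the frame of serving_rack between 0.006 and 0.018 m and ((y of yellow_tab in the frame of store_rack between 0.09 and 0.12 m and y of amber_bottle in the frame of serving_rack between -0.119 and -0.091 m) or (y of yellow_tab in the frame of store_rack between 0.02 and 0.05 m and y of amber_bottle in the frame of serving_rack between -0.049 and -0.021 m) or (y of yellow_tab in the frame of store_rack between -0.05 and -0.02 m and y of amber_bottle in the frame of serving_rack between 0.021 and 0.049 m) or (y of yellow_tab in the frame of store_rack between -0.12 and -0.09 m and y of amber_bottle in the frame of serving_rack between 0.091 and 0.119 m)) and x of amber_bottle in the frame of serving_rack between -0.014 and 0.014 m and z of amber_bottle in the frame of serving_rack between 0.006 and 0.018 m); the robot touches nothing.
It fails at once if a bottle or jar is tipped over (more than 0.7 rad) (angle between any of red_jar, green_jar, dark_bottle, amber_bottle's own z axis and vertical above 0.7 rad).
It also fails if it takes over 96 s, if anything falls off the work surface, if the arm or the gripper's body presses on something with over 40 N, if the wrist force passes 120 N, or if a joint passes its speed limit or range.

## Working session

There is one attempt and no reset: what is moved stays moved. The work goes in short steps, Python scripts to look and compute and a tool call to move; the robot and the scene stay as the last step left them, time stands still between calls to the robot, and variables do not carry over. Pictures are saved under pics/ and viewed, at most 14 in all, crops included, and the job is handed in when it is done.

Besides the shell and the picture viewer there is one more tool, called after "Call:" by a JSON object that holds its "op" and its "data". step_arm: Moves the arm, as the interface text tells. Its arguments: {"type":"object","properties":{"commands":{"type":"array"},"gripper":{"type":"number"},"force":{"type":"number"}},"required":["commands"]}

```bash
mkdir -p pics; cat > h.py <<'E'
import numpy as np, cv2
from bench import ctrl
def snap(cam,name):
    im=ctrl.get_image(cam); cv2.imwrite('pics/'+name,im[:,:,::-1]); return im
def K(m): return np.array([[m['fx'],0,m['cx']],[0,m['fy'],m['cy']],[0,0,1.]])
def proj(cam,P):
    m=ctrl.camera_model(cam); X=np.atleast_2d(P)@np.array(m['R']).T+np.array(m['t'])
    s=X[:,:2]/X[:,2:]; s=s*(1+m['k1']*(s**2).sum(1,keepdims=True))
    return s*[m['fx'],m['fy']]+[m['cx'],m['cy']]
def back(cam,uv,z):
    m=ctrl.camera_model(cam); R=np.array(m['R']);t=np.array(m['t'])
    d=(np.atleast_2d(uv).astype(float)-[m['cx'],m['cy']])/[m['fx'],m['fy']]; s=d.copy()
    for _ in range(20): s=d/(1+m['k1']*(s**2).sum(1,keepdims=True))
    r=np.c_[s,np.ones(len(s))]@R; c=-R.T@t
    return c+r*((z-c[2])/r[:,2:])
E
python3 - <<'E'
from h import *
snap('top','t0.png');snap('side','s0.png')
for c in('top','side'):
    m=ctrl.camera_model(c);print(c,m,-np.array(m['R']).T@np.array(m['t']))
s=ctrl.get_state();print(s['position'],s['tool_rot'],s['time'],s['grip_width'])
E
```

```text
top {'fx': 486.02657791025234, 'fy': 486.02657791025234, 'cx': 280.6061675828643, 'cy': 209.1403714944272, 'k1': -0.027171829618965675, 'R': array([[-0.01585198, -0.99946561, -0.02858704],
       [-0.98077675,  0.02110409, -0.19398862],
       [ 0.19448825,  0.0249624 , -0.98058717]]), 't': array([0.18650227, 0.53354331, 1.02120905])} [0.32763014 0.14965083 1.11021736]
side {'fx': 442.87179112862265, 'fy': 442.87179112862265, 'cx': 278.0237315034089, 'cy': 207.81228737161234, 'k1': -0.12030917304579347, 'R': array([[ 0.80187815, -0.59729551, -0.01514941],
       [-0.36028648, -0.46315219, -0.80974298],
       [ 0.47663936,  0.65477334, -0.58658912]]), 't': array([-0.35782192,  0.32404366,  0.51479389])} [ 0.1583071  -0.40071721  0.55894378]
[ 0.22742219 -0.60841338  0.23556828] [-3.08980404e+00 -5.58740281e-01  6.50543884e-04] 0.1 0.9974694735032044
```

View pics/t0.png

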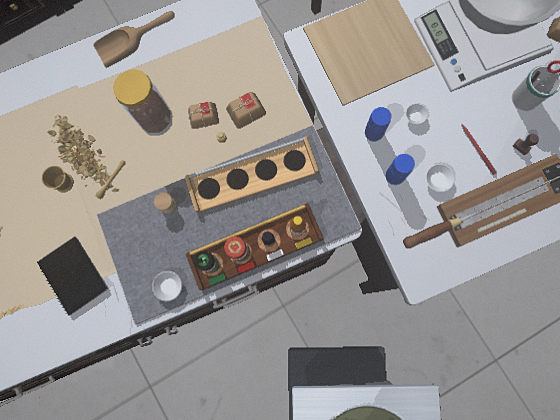

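View pics/s0.png

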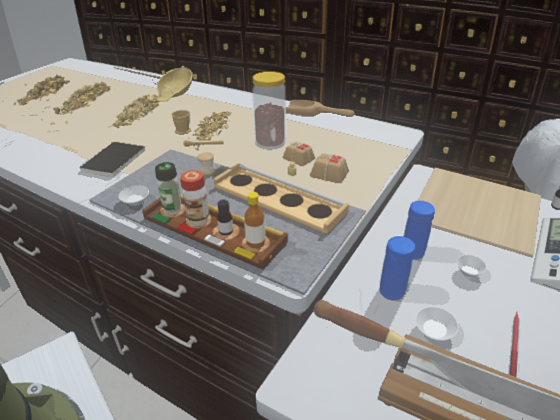

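The dark rack, left to right in the top view: green (207,262), red (235,245), dark (268,238), amber (298,225). The pale rack's pads are at (209,188), (237,179), (265,170) and (294,160). Look-alikes for the red jar are the blue jars at (378,123) and (400,168). The one at (235,245) has the red lid and stands behind the red tab, so it is the one meant. I'll confirm with an enlarged crop and measure.

```bash
python3 - <<'E'
from h import *
im=cv2.imread('pics/t0.png'); c=im[130:300,170:340]
cv2.imwrite('pics/c0.png',cv2.resize(c,None,fx=3.5,fy=3.5,interpolation=cv2.INTER_CUBIC))
g=im.max(2)
# pads
P=[]
for u,v in[(209,188),(237,179),(265,170),(294,160)]:
    m=np.zeros_like(g);cv2.circle(m,(u,v),14,255,-1);m=((g<70)&(m>0));y,x=np.nonzero(m);P.append((x.mean(),y.mean()));print(m.sum())
W=back('top',P,0.0125);print(np.round(P,1),W.round(4),np.diff(W,axis=0))
hsv=cv2.cvtColor(im,cv2.COLOR_BGR2HSV);T=[]
for (u,v),f in[((217,280),lambda h,s,v:(h>40)&(h<85)&(s>120)),((246,268),lambda h,s,v:((h<6)|(h>174))&(s>190)),((275,256),lambda h,s,v:(s<60)&(v>150)),((304,243),lambda h,s,v:(h>20)&(h<35)&(s>150))]:
    m=np.zeros(g.shape,bool);m[v-10:v+11,u-13:u+14]=1
    m&=f(*[hsv[:,:,i].astype(int) for i in range(3)]);y,x=np.nonzero(m);T.append((x.mean(),y.mean()));print(m.sum(),(x.min(),x.max(),y.min(),y.max()))
W2=back('top',T,0.017);print(np.round(T,1),W2.round(4),np.diff(W2,axis=0))
E
```

```text
333
341
339
329
[[208.6 188.1]
 [237.2 178.6]
 [265.8 169.3]
 [294.1 159.9]] [[0.5991 0.3449 0.0125]
 [0.6204 0.2779 0.0125]
 [0.6413 0.2108 0.0125]
 [0.6625 0.1441 0.0125]] [[ 0.02133878 -0.06701485  0.        ]
 [ 0.02094013 -0.06717314  0.        ]
 [ 0.02115965 -0.06670538  0.        ]]
23 (np.int64(210), np.int64(224), np.int64(274), np.int64(283))<stdin>:13: RuntimeWarning: Mean of empty slice.
  ret = ret.dtype.type(ret / rcount)
Traceback (most recent call last):
ValueError: zero-size array to reduction operation minimum which has no identity
```

View pics/c0.png

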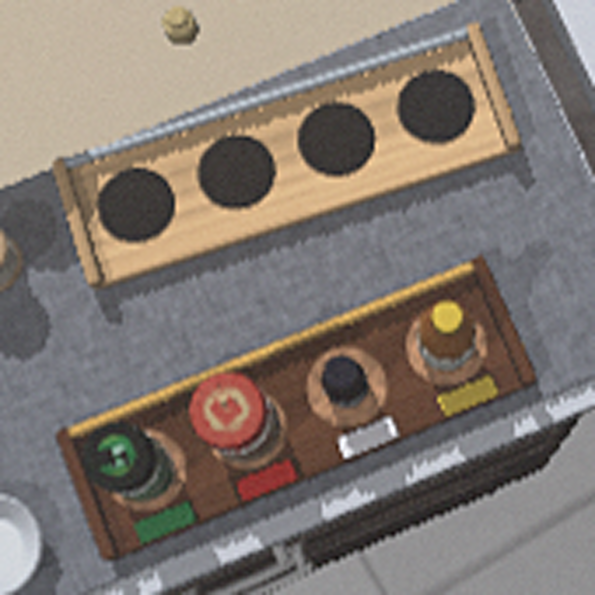

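The crop confirms the row: green (118,457), red with its red lid (228,408), dark (344,378) and amber (447,317), with matching tabs. The red jar is the red-lidded one.

```bash
python3 - <<'E'
from h import *
f=lambda L:(np.array(L)+.5)/3.5+[170,130]-.5
T=back('top',f([(164,521),(267,480),(368,438),(468,396)]),.017)
d=T[3]-T[0];print(T.round(4),np.linalg.norm(d)/3)
d=d/np.linalg.norm(d);x=np.array([-d[1],d[0],0]);print('yaw',np.degrees(np.arctan2(x[1],x[0])))
print('pads',(T+x*.036).round(4))
for p,z in[((118,457),.117),((228,408),.118),((344,376),.081),((447,317),.122)]:print(back('top',f([p]),z).round(4))
s=back('top',[(208.6,188.1),(294.1,159.9)],.0125);e=s[1]-s[0];print('serv yaw',np.degrees(np.arctan2(e[0],-e[1])))
from scipy.spatial.transform import Rotation as R
print(R.from_rotvec(ctrl.get_state()['tool_rot']).as_matrix().round(3))
E
```

```text
[[0.3891 0.3237 0.017 ]
 [0.4141 0.2575 0.017 ]
 [0.4399 0.1923 0.017 ]
 [0.4658 0.1273 0.017 ]] 0.07029918173774531
yaw 21.34160750050067
pads [[0.4226 0.3368 0.017 ]
 [0.4476 0.2706 0.017 ]
 [0.4734 0.2054 0.017 ]
 [0.4994 0.1404 0.017 ]]
[[0.4212 0.3352 0.117 ]]
[[0.4487 0.2704 0.118 ]]
[[0.4715 0.2039 0.081 ]]
[[0.4996 0.1406 0.122 ]]
serv yaw 17.544587973537986
[[ 0.937  0.35  -0.001]
 [ 0.35  -0.937  0.002]
 [-0.    -0.002 -1.   ]]
```

```bash
cat >> h.py <<'E'
from scipy.spatial.transform import Rotation as Rot
def plan(*wps):
    """waypoints (x,y,z,yaw_deg of tool x): print travel/turn leg by leg, each in the axes at its own start"""
    s=ctrl.get_state(); p=s['position']; R=Rot.from_rotvec(s['tool_rot'])
    for x,y,z,a in wps:
        G=Rot.from_euler('ZX',[a,180],degrees=True)
        d=R.inv().apply(np.array([x,y,z])-p); t=np.degrees((R.inv()*G).as_rotvec())
        print(d.round(3).tolist(),t.round(1).tolist(),'rows',round(max(np.linalg.norm(d)/.05,np.linalg.norm(t)/8.59),1))
        p,R=np.array([x,y,z]),G
E
python3 -c "
from h import *
plan((.40,-.49,.28,50),(.56,-.32,.28,80),(.60,-.08,.28,111),(.4995,.1405,.20,111),(.4995,.1405,.072,111))"
```

```text
[0.203, -0.051, -0.044] [-0.1, -0.0, -29.5] rows 4.3
[0.233, 0.013, 0.0] [0.0, 0.0, -30.0] rows 4.7
[0.243, -0.002, -0.0] [-0.0, 0.0, -31.0] rows 4.9
[0.242, -0.015, 0.08] [0.0, 0.0, 0.0] rows 5.1
[0.0, -0.0, 0.128] [0.0, 0.0, 0.0] rows 2.6
```

Call:
{"op": "step_arm", "data": {"commands": [{"travel": [0.04, -0.01, -0.009], "turn": [0, 0, -6]}, {"travel": [0.08, -0.02, -0.018], "turn": [0, 0, -12]}, {"travel": [0.12, -0.03, -0.027], "turn": [0, 0, -18]}, {"travel": [0.16, -0.04, -0.036], "turn": [0, 0, -24]}, {"travel": [0.2, -0.05, -0.045], "turn": [0, 0, -29.5]}], "gripper": 0.75}}

```text
time: 0.6
position: [0.3984, -0.4907, 0.2815]
tool_rot: [-2.844, -1.333, 0.0]
ft_force: [1.3, -0.3, 0.1]
grip_width: 0.76
grip_force: 0.0
```

Call:
{"op": "step_arm", "data": {"commands": [{"travel": [0.046, 0.003, 0], "turn": [0, 0, -6]}, {"travel": [0.092, 0.005, 0], "turn": [0, 0, -12]}, {"travel": [0.138, 0.008, 0], "turn": [0, 0, -18]}, {"travel": [0.184, 0.01, 0], "turn": [0, 0, -24]}, {"travel": [0.23, 0.013, 0], "turn": [0, 0, -30]}]}}

```text
time: 1.1
position: [0.556, -0.3226, 0.2812]
tool_rot: [-2.402, -2.024, 0.001]
ft_force: [0.3, -0.4, 0.5]
grip_width: 0.754
grip_force: 0.0
```

Call:
{"op": "step_arm", "data": {"commands": [{"travel": [0.048, 0, 0], "turn": [0, 0, -6]}, {"travel": [0.096, 0, 0], "turn": [0, 0, -12]}, {"travel": [0.144, 0, 0], "turn": [0, 0, -18]}, {"travel": [0.192, 0, 0], "turn": [0, 0, -24]}, {"travel": [0.24, 0, 0], "turn": [0, 0, -31]}]}}

```text
time: 1.6
position: [0.5967, -0.086, 0.2812]
tool_rot: [-1.773, -2.593, 0.001]
ft_force: [1.0, -0.3, -0.1]
grip_width: 0.749
grip_force: 0.0
```

Call:
{"op": "step_arm", "data": {"commands": [{"travel": [0, 0, 0], "turn": [0, 0, 0]}, {"travel": [0, 0, 0], "turn": [0, 0, 0]}]}}

```text
time: 1.8
position: [0.5969, -0.0861, 0.2813]
tool_rot: [-1.775, -2.592, 0.001]
ft_force: [-0.2, -0.2, -0.3]
grip_width: 0.746
grip_force: 0.0
```

```bash
python3 -c "
from h import *
s=ctrl.get_state();print(s['position'],s['time'],s['grip_width'],s['joint_positions'].round(2) if hasattr(s['joint_positions'],'round') else s['joint_positions'],s['ft_force'])
plan((.4995,.1405,.20,111),(.4995,.1405,.072,111))"
```

```text
[ 0.59686545 -0.08605592  0.2812546 ] 1.8 0.7464968809482014 [ 0.61  0.26 -0.61  1.49  0.15  1.45  0.36] [-0.15855326 -0.20502006 -0.31875137]
[0.246, -0.009, 0.081] [-0.0, -0.0, 0.2] rows 5.2
[0.0, -0.0, 0.128] [0.0, 0.0, 0.0] rows 2.6
```

Call:
{"op": "step_arm", "data": {"commands": [{"travel": [0.04, -0.001, 0.01], "turn": [0, 0, 0]}, {"travel": [0.08, -0.003, 0.02], "turn": [0, 0, 0]}, {"travel": [0.12, -0.005, 0.03], "turn": [0, 0, 0]}, {"travel": [0.16, -0.006, 0.04], "turn": [0, 0, 0]}, {"travel": [0.2, -0.007, 0.05], "turn": [0, 0, 0]}]}}

```text
time: 2.3
position: [0.5183, 0.0953, 0.2309]
tool_rot: [1.785, 2.585, -0.001]
ft_force: [1.0, 0.4, 0.1]
grip_width: 0.751
grip_force: 0.0
```

Call:
{"op": "step_arm", "data": {"commands": [{"travel": [0.023, -0.001, 0.015], "turn": [0, 0, 0]}, {"travel": [0.046, -0.002, 0.031], "turn": [0, 0, 0.2]}, {"travel": [0.046, -0.002, 0.031], "turn": [0, 0, 0.2]}, {"travel": [0.046, -0.002, 0.031], "turn": [0, 0, 0.2]}]}}

```text
time: 2.7
position: [0.5008, 0.1368, 0.2004]
tool_rot: [1.786, 2.584, -0.002]
ft_force: [-0.0, -0.2, 0.0]
grip_width: 0.751
grip_force: 0.0
```

```bash
python3 -c "
from h import *
a=snap('top','a.png');b=snap('side','b.png')
f=lambda i,u,v:cv2.resize(i[v:v+150,u:u+200,::-1],(400,300),interpolation=cv2.INTER_CUBIC)
cv2.imwrite('pics/ab.png',np.hstack([f(a,180,150),f(b,140,140)]))
print(proj('top',ctrl.get_state()['position']),proj('side',ctrl.get_state()['position']))
plan((.4995,.1405,.072,111))"
```

```text
[[299.76801844 212.0042817 ]] [[253.57977091 157.44231002]]
[0.005, -0.001, 0.129] [0.0, 0.1, -0.4] rows 2.6
```

View pics/ab.png

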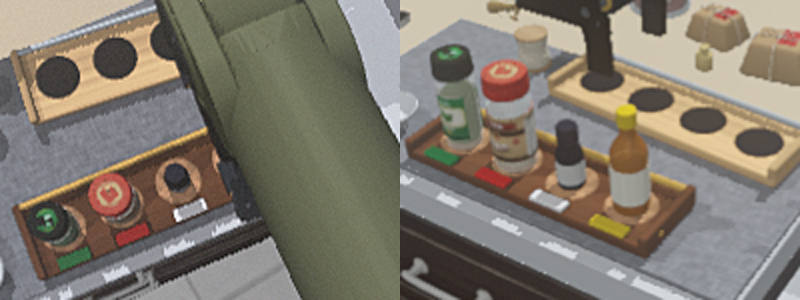

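The side crop shows the fingers (600,50) and (655,20) straddling the projected TCP (627,35). They are above the amber bottle and lined up across the rack. I'll descend and grip.

Call:
{"op": "step_arm", "data": {"commands": [{"travel": [0.004, -0.001, 0.02], "turn": [0, 0, 0]}, {"travel": [0.004, -0.001, 0.05], "turn": [0, 0, 0]}, {"travel": [0.004, -0.001, 0.08], "turn": [0, 0, 0]}, {"travel": [0.004, -0.001, 0.11], "turn": [0, 0, 0]}, {"travel": [0.004, -0.001, 0.128], "turn": [0, 0, 0]}]}}

```text
time: 3.3
position: [0.4981, 0.1398, 0.0708]
tool_rot: [-1.788, -2.582, 0.003]
ft_force: [1.2, -1.0, 0.1]
grip_width: 0.754
grip_force: 0.0
```

Call:
{"op": "step_arm", "data": {"commands": [{"travel": [0, 0, 0], "turn": [0, 0, 0]}, {"travel": [0, 0, 0], "turn": [0, 0, 0]}, {"travel": [0, 0, 0], "turn": [0, 0, 0]}, {"travel": [0, 0, 0], "turn": [0, 0, 0]}, {"travel": [0, 0, 0], "turn": [0, 0, 0]}], "gripper": 0.2, "force": 15}}

```text
time: 3.8
position: [0.4988, 0.142, 0.0736]
tool_rot: [1.783, 2.584, 0.002]
ft_force: [-1.4, -0.0, 3.9]
grip_width: 0.412
grip_force: 15.0
```

Call:
{"op": "step_arm", "data": {"commands": [{"travel": [0, 0, 0], "turn": [0, 0, 0]}, {"travel": [0, 0, 0], "turn": [0, 0, 0]}, {"travel": [0, 0, 0], "turn": [0, 0, 0]}, {"travel": [0, 0, 0], "turn": [0, 0, 0]}]}}

```text
time: 4.2
position: [0.4988, 0.1421, 0.0736]
tool_rot: [1.783, 2.585, 0.001]
ft_force: [-0.8, -0.2, 5.6]
grip_width: 0.409
grip_force: 15.0
```

```bash
python3 -c "
from h import *
plan((.50,.1405,.20,111),(.5991,.3449,.20,107.5),(.5991,.3449,.072,107.5))"
```

```text
[-0.002, 0.001, -0.126] [0.1, 0.1, -0.2] rows 2.5
[0.155, 0.166, 0.0] [0.0, -0.0, 3.5] rows 4.5
[0.0, -0.0, 0.128] [0.0, 0.0, 0.0] rows 2.6
```

Call:
{"op": "step_arm", "data": {"commands": [{"travel": [0, 0, -0.015], "turn": [0, 0, 0]}, {"travel": [0, 0, -0.04], "turn": [0, 0, 0]}, {"travel": [0, 0, -0.07], "turn": [0, 0, 0]}, {"travel": [0, 0, -0.1], "turn": [0, 0, 0]}, {"travel": [0, 0, -0.128], "turn": [0, 0, 0]}]}}

```text
time: 4.7
position: [0.4977, 0.1423, 0.2025]
tool_rot: [1.783, 2.586, 0.0]
ft_force: [0.4, 0.3, -0.2]
grip_width: 0.409
grip_force: 15.0
```

Call:
{"op": "step_arm", "data": {"commands": [{"travel": [0.01, 0.01, 0], "turn": [0, 0, 0.5]}, {"travel": [0.03, 0.032, 0], "turn": [0, 0, 1]}, {"travel": [0.054, 0.058, 0], "turn": [0, 0, 1.5]}, {"travel": [0.079, 0.084, 0], "turn": [0, 0, 2]}, {"travel": [0.104, 0.111, 0], "turn": [0, 0, 2.5]}]}}

```text
time: 5.2
position: [0.5653, 0.2795, 0.2011]
tool_rot: [1.841, 2.545, -0.0]
ft_force: [-0.3, 0.5, -0.3]
grip_width: 0.408
grip_force: 15.0
```

Call:
{"op": "step_arm", "data": {"commands": [{"travel": [0.02, 0.022, 0], "turn": [0, 0, 0.5]}, {"travel": [0.038, 0.042, 0], "turn": [0, 0, 1]}, {"travel": [0.049, 0.055, 0], "turn": [0, 0, 1]}, {"travel": [0.049, 0.055, 0], "turn": [0, 0, 1]}, {"travel": [0.049, 0.055, 0], "turn": [0, 0, 1]}]}}

```text
time: 5.7
position: [0.6011, 0.3422, 0.2005]
tool_rot: [-1.861, -2.53, 0.002]
ft_force: [0.4, -0.3, -1.7]
grip_width: 0.409
grip_force: 15.0
```

```bash
python3 -c "
from h import *
s=ctrl.get_state();print(s['grip_width'],s['grip_force'],s['ft_force'])
plan((.5991,.3449,.074,107.5))"
```

```text
0.4091121782401202 14.999754656018922 [ 0.40146822 -0.30002906 -1.74781871]
[0.003, -0.001, 0.127] [-0.1, 0.0, -0.2] rows 2.5
```

Call:
{"op": "step_arm", "data": {"commands": [{"travel": [0.003, -0.001, 0.02], "turn": [0, 0, 0]}, {"travel": [0.003, -0.001, 0.05], "turn": [0, 0, 0]}, {"travel": [0.003, -0.001, 0.08], "turn": [0, 0, 0]}, {"travel": [0.003, -0.001, 0.105], "turn": [0, 0, 0]}, {"travel": [0.003, -0.001, 0.115], "turn": [0, 0, 0]}]}}

```text
time: 6.2
position: [0.5986, 0.342, 0.083]
tool_rot: [-1.863, -2.529, 0.008]
ft_force: [-0.2, -0.2, -0.2]
grip_width: 0.407
grip_force: 15.0
```

Call:
{"op": "step_arm", "data": {"commands": [{"travel": [0, 0, 0.005], "turn": [0, 0, 0]}, {"travel": [0, 0, 0.01], "turn": [0, 0, 0]}, {"travel": [0, 0, 0.01], "turn": [0, 0, 0]}]}}

```text
time: 6.5
position: [0.6001, 0.345, 0.0763]
tool_rot: [1.862, 2.53, 0.001]
ft_force: [-0.4, -0.4, -0.8]
grip_width: 0.409
grip_force: 15.0
```

Call:
{"op": "step_arm", "data": {"commands": [{"travel": [0, 0, 0.001], "turn": [0, 0, 0]}, {"travel": [0, 0, 0.002], "turn": [0, 0, 0]}, {"travel": [0, 0, 0.003], "turn": [0, 0, 0]}, {"travel": [0, 0, 0.003], "turn": [0, 0, 0]}]}}

```text
time: 6.9
position: [0.6001, 0.3455, 0.0737]
tool_rot: [1.861, 2.53, 0.002]
ft_force: [-1.9, -0.9, 4.2]
grip_width: 0.406
grip_force: 15.0
```

Call:
{"op": "step_arm", "data": {"commands": [{"travel": [0, 0, 0], "turn": [0, 0, 0]}, {"travel": [0, 0, 0], "turn": [0, 0, 0]}, {"travel": [0, 0, 0], "turn": [0, 0, 0]}, {"travel": [0, 0, 0], "turn": [0, 0, 0]}, {"travel": [0, 0, 0], "turn": [0, 0, 0]}], "gripper": 0.75}}

```text
time: 7.4
position: [0.5997, 0.3449, 0.0722]
tool_rot: [-1.862, -2.53, 0.001]
ft_force: [-0.6, 1.0, 0.2]
grip_width: 0.726
grip_force: 0.0
```

Call:
{"op": "step_arm", "data": {"commands": [{"travel": [0, 0, -0.02], "turn": [0, 0, 0]}, {"travel": [0, 0, -0.05], "turn": [0, 0, 0]}, {"travel": [0, 0, -0.08], "turn": [0, 0, 0]}, {"travel": [0, 0, -0.11], "turn": [0, 0, 0]}, {"travel": [0, 0, -0.128], "turn": [0, 0, 0]}]}}

```text
time: 7.9
position: [0.6004, 0.3458, 0.2034]
tool_rot: [1.861, 2.529, 0.005]
ft_force: [0.5, 0.3, 0.0]
grip_width: 0.752
grip_force: 0.0
```

```bash
python3 -c "
from h import *
plan((.472,.2045,.20,111),(.472,.2045,.047,111))
a=snap('top','a1.png');b=snap('side','b1.png')
f=lambda i,u,v:cv2.resize(i[v:v+150,u:u+200,::-1],(400,300),interpolation=cv2.INTER_CUBIC)
cv2.imwrite('pics/ab1.png',np.hstack([f(a,180,150),f(b,140,140)]))"
```

```text
[-0.097, -0.165, 0.003] [0.2, -0.0, -3.7] rows 3.8
[0.0, -0.0, 0.153] [0.0, 0.0, 0.0] rows 3.1
```

View pics/ab1.png

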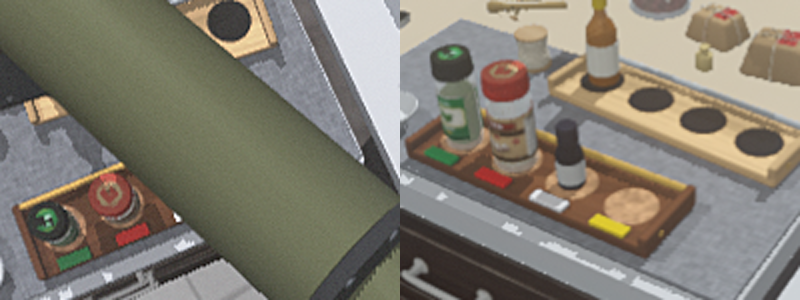

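Amber stands upright on the leftmost pale pad (605,80 in the crop). Next is the dark bottle (570,170).

Call:
{"op": "step_arm", "data": {"commands": [{"travel": [-0.02, -0.035, 0], "turn": [0, 0, -1]}, {"travel": [-0.044, -0.075, 0], "turn": [0, 0, -2]}, {"travel": [-0.068, -0.115, 0], "turn": [0, 0, -3]}, {"travel": [-0.09, -0.15, 0], "turn": [0, 0, -3.5]}, {"travel": [-0.097, -0.165, 0], "turn": [0, 0, -3.7]}], "gripper": 0.68}}

```text
time: 8.5
position: [0.4687, 0.1992, 0.1983]
tool_rot: [-1.784, -2.586, 0.008]
ft_force: [-0.1, -0.6, 0.1]
grip_width: 0.681
grip_force: 0.0
```

Call:
{"op": "step_arm", "data": {"commands": [{"travel": [0, 0, 0], "turn": [0, 0, 0]}, {"travel": [0, 0, 0], "turn": [0, 0, 0]}]}}

```text
time: 8.7
position: [0.4713, 0.2032, 0.2001]
tool_rot: [1.78, 2.588, -0.0]
ft_force: [0.1, 0.4, -0.3]
grip_width: 0.685
grip_force: 0.0
```

```bash
python3 -c "
from h import *
plan((.472,.2045,.047,111))"
```

```text
[0.001, 0.001, 0.153] [0.0, 0.0, -0.0] rows 3.1
```

Call:
{"op": "step_arm", "data": {"commands": [{"travel": [0.001, 0.001, 0.03], "turn": [0, 0, 0]}, {"travel": [0.001, 0.001, 0.06], "turn": [0, 0, 0]}, {"travel": [0.001, 0.001, 0.085], "turn": [0, 0, 0]}, {"travel": [0.001, 0.001, 0.1], "turn": [0, 0, 0]}, {"travel": [0.001, 0.001, 0.112], "turn": [0, 0, 0]}]}}

```text
time: 9.2
position: [0.4716, 0.2058, 0.0871]
tool_rot: [-1.777, -2.589, -0.0]
ft_force: [-0.2, -0.5, 0.5]
grip_width: 0.679
grip_force: 0.0
```

Call:
{"op": "step_arm", "data": {"commands": [{"travel": [0, 0, 0.01], "turn": [0, 0, 0]}, {"travel": [0, 0, 0.02], "turn": [0, 0, 0]}, {"travel": [0, 0, 0.03], "turn": [0, 0, 0]}, {"travel": [0, 0, 0.04], "turn": [0, 0, 0]}, {"travel": [0, 0, 0.04], "turn": [0, 0, 0]}]}}

```text
time: 9.7
position: [0.4708, 0.2042, 0.0472]
tool_rot: [-1.779, -2.588, 0.003]
ft_force: [0.7, -0.3, 0.2]
grip_width: 0.682
grip_force: 0.0
```

Call:
{"op": "step_arm", "data": {"commands": [{"travel": [0, 0, 0], "turn": [0, 0, 0]}, {"travel": [0, 0, 0], "turn": [0, 0, 0]}, {"travel": [0, 0, 0], "turn": [0, 0, 0]}, {"travel": [0, 0, 0], "turn": [0, 0, 0]}, {"travel": [0, 0, 0], "turn": [0, 0, 0]}], "gripper": 0.1, "force": 12}}

```text
time: 10.2
position: [0.4719, 0.2047, 0.0488]
tool_rot: [1.779, 2.589, 0.0]
ft_force: [-0.2, 1.2, 0.2]
grip_width: 0.311
grip_force: 9.3
```

Call:
{"op": "step_arm", "data": {"commands": [{"travel": [0, 0, 0], "turn": [0, 0, 0]}, {"travel": [0, 0, 0], "turn": [0, 0, 0]}, {"travel": [0, 0, 0], "turn": [0, 0, 0]}, {"travel": [0, 0, 0], "turn": [0, 0, 0]}]}}

```text
time: 10.6
position: [0.4719, 0.2047, 0.0487]
tool_rot: [1.779, 2.589, 0.0]
ft_force: [-0.6, -0.5, 3.2]
grip_width: 0.311
grip_force: 12.0
```

```bash
python3 -c "
from h import *
plan((.472,.2045,.19,111),(.6204,.2779,.19,107.5),(.6204,.2779,.047,107.5))"
```

```text
[-0.0, 0.0, -0.141] [0.0, 0.0, 0.0] rows 2.8
[0.015, 0.165, 0.0] [0.0, -0.0, 3.5] rows 3.3
[0.0, -0.0, 0.143] [0.0, 0.0, 0.0] rows 2.9
```

Call:
{"op": "step_arm", "data": {"commands": [{"travel": [0, 0, -0.015], "turn": [0, 0, 0]}, {"travel": [0, 0, -0.045], "turn": [0, 0, 0]}, {"travel": [0, 0, -0.08], "turn": [0, 0, 0]}, {"travel": [0, 0, -0.115], "turn": [0, 0, 0]}, {"travel": [0, 0, -0.14], "turn": [0, 0, 0]}]}}

```text
time: 11.1
position: [0.4721, 0.2053, 0.1916]
tool_rot: [1.777, 2.588, 0.003]
ft_force: [0.4, -0.3, -0.6]
grip_width: 0.313
grip_force: 12.0
```

Call:
{"op": "step_arm", "data": {"commands": [{"travel": [0.002, 0.02, 0], "turn": [0, 0, 0.5]}, {"travel": [0.005, 0.055, 0], "turn": [0, 0, 1.5]}, {"travel": [0.009, 0.095, 0], "turn": [0, 0, 2.5]}, {"travel": [0.012, 0.135, 0], "turn": [0, 0, 3]}, {"travel": [0.015, 0.16, 0], "turn": [0, 0, 3.5]}]}}

```text
time: 11.6
position: [0.6178, 0.2764, 0.1886]
tool_rot: [-1.859, -2.532, -0.001]
ft_force: [-0.6, 0.5, 0.5]
grip_width: 0.31
grip_force: 12.0
```

Call:
{"op": "step_arm", "data": {"commands": [{"travel": [0, 0.005, 0], "turn": [0, 0, 0]}, {"travel": [0, 0.005, 0], "turn": [0, 0, 0]}, {"travel": [0, 0.005, 0], "turn": [0, 0, 0]}]}}

```text
time: 11.9
position: [0.6195, 0.2772, 0.1889]
tool_rot: [-1.857, -2.534, 0.001]
ft_force: [-0.0, 0.4, -0.3]
grip_width: 0.311
grip_force: 12.0
```

```bash
python3 -c "
from h import *
plan((.6204,.2779,.0487,107.5))"
```

```text
[0.0, 0.001, 0.14] [-0.0, 0.0, 0.0] rows 2.8
```

Call:
{"op": "step_arm", "data": {"commands": [{"travel": [0, 0.001, 0.025], "turn": [0, 0, 0]}, {"travel": [0, 0.001, 0.055], "turn": [0, 0, 0]}, {"travel": [0, 0.001, 0.085], "turn": [0, 0, 0]}, {"travel": [0, 0.001, 0.11], "turn": [0, 0, 0]}, {"travel": [0, 0.001, 0.128], "turn": [0, 0, 0]}]}}

```text
time: 12.4
position: [0.6201, 0.2764, 0.0594]
tool_rot: [1.858, 2.533, -0.003]
ft_force: [0.9, 0.3, -0.1]
grip_width: 0.313
grip_force: 12.0
```

Call:
{"op": "step_arm", "data": {"commands": [{"travel": [0, 0, 0.004], "turn": [0, 0, 0]}, {"travel": [0, 0, 0.008], "turn": [0, 0, 0]}, {"travel": [0, 0, 0.01], "turn": [0, 0, 0]}, {"travel": [0, 0, 0.012], "turn": [0, 0, 0]}, {"travel": [0, 0, 0.012], "turn": [0, 0, 0]}]}}

```text
time: 12.9
position: [0.6218, 0.2779, 0.0491]
tool_rot: [1.857, 2.533, 0.001]
ft_force: [-0.0, 1.0, -0.8]
grip_width: 0.31
grip_force: 12.0
```

Call:
{"op": "step_arm", "data": {"commands": [{"travel": [0, 0, 0.001], "turn": [0, 0, 0]}, {"travel": [0, 0, 0.0015], "turn": [0, 0, 0]}, {"travel": [0, 0, 0.0015], "turn": [0, 0, 0]}]}}

```text
time: 13.2
position: [0.6218, 0.2781, 0.0487]
tool_rot: [1.857, 2.533, 0.001]
ft_force: [-2.6, -1.0, 7.1]
grip_width: 0.314
grip_force: 12.0
```

Call:
{"op": "step_arm", "data": {"commands": [{"travel": [0, 0, 0], "turn": [0, 0, 0]}, {"travel": [0, 0, 0], "turn": [0, 0, 0]}, {"travel": [0, 0, 0], "turn": [0, 0, 0]}, {"travel": [0, 0, 0], "turn": [0, 0, 0]}, {"travel": [0, 0, 0], "turn": [0, 0, 0]}], "gripper": 0.65}}

```text
time: 13.7
position: [0.6213, 0.2777, 0.0468]
tool_rot: [-1.857, -2.533, 0.0]
ft_force: [0.2, 0.3, -0.3]
grip_width: 0.624
grip_force: 0.0
```

Call:
{"op": "step_arm", "data": {"commands": [{"travel": [0, 0, -0.02], "turn": [0, 0, 0]}, {"travel": [0, 0, -0.055], "turn": [0, 0, 0]}, {"travel": [0, 0, -0.095], "turn": [0, 0, 0]}, {"travel": [0, 0, -0.13], "turn": [0, 0, 0]}, {"travel": [0, 0, -0.15], "turn": [0, 0, 0]}]}}

```text
time: 14.2
position: [0.6223, 0.2787, 0.2007]
tool_rot: [1.856, 2.532, 0.006]
ft_force: [1.5, -0.0, 0.2]
grip_width: 0.648
grip_force: 0.0
```

```bash
python3 -c "
from h import *
plan((.4485,.2705,.20,111),(.4485,.2705,.075,111))"
```

```text
[0.044, -0.168, -0.0] [0.2, -0.0, -3.5] rows 3.5
[0.0, -0.0, 0.125] [0.0, 0.0, 0.0] rows 2.5
```

Now the red jar (lid 45 mm, so open to about 70 mm).

Call:
{"op": "step_arm", "data": {"commands": [{"travel": [0.008, -0.035, 0], "turn": [0, 0, -1]}, {"travel": [0.02, -0.075, 0], "turn": [0, 0, -2]}, {"travel": [0.03, -0.115, 0], "turn": [0, 0, -3]}, {"travel": [0.04, -0.15, 0], "turn": [0, 0, -3.5]}, {"travel": [0.044, -0.168, 0], "turn": [0, 0, -3.5]}], "gripper": 0.82}}

```text
time: 14.7
position: [0.4446, 0.2698, 0.1967]
tool_rot: [1.775, 2.591, -0.003]
ft_force: [-0.4, 0.3, 1.4]
grip_width: 0.815
grip_force: 0.0
```

Call:
{"op": "step_arm", "data": {"commands": [{"travel": [0, 0, 0], "turn": [0, 0, 0]}, {"travel": [0, 0, 0], "turn": [0, 0, 0]}]}}

```text
time: 14.9
position: [0.4488, 0.2689, 0.1974]
tool_rot: [1.779, 2.587, 0.001]
ft_force: [0.3, 0.3, -0.1]
grip_width: 0.817
grip_force: 0.0
```

```bash
python3 -c "
from h import *
plan((.4485,.2705,.075,111))
b=snap('side','b2.png')
cv2.imwrite('pics/c2.png',cv2.resize(b[120:280,120:360,::-1],(600,400),interpolation=cv2.INTER_CUBIC))"
```

```text
[0.002, 0.0, 0.122] [0.1, 0.1, -0.0] rows 2.4
```

View pics/c2.png

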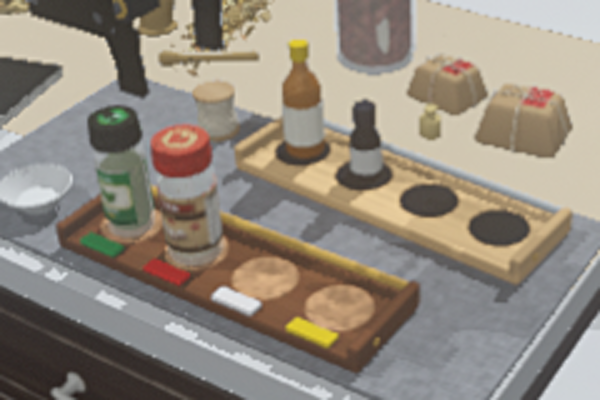

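The dark bottle stands at (365,160) on the second pale pad. The open fingers are at (130,70) and (207,20), above the red jar. I'll descend on it.

Call:
{"op": "step_arm", "data": {"commands": [{"travel": [0.001, 0, 0.02], "turn": [0, 0, 0]}, {"travel": [0.001, 0, 0.045], "turn": [0, 0, 0]}, {"travel": [0.001, 0, 0.075], "turn": [0, 0, 0]}, {"travel": [0.001, 0, 0.105], "turn": [0, 0, 0]}, {"travel": [0.001, 0, 0.122], "turn": [0, 0, 0]}]}}

```text
time: 15.45
position: [0.4476, 0.2694, 0.0722]
tool_rot: [-1.779, -2.586, 0.003]
ft_force: [0.1, -0.3, 0.5]
grip_width: 0.821
grip_force: 0.0
```

Call:
{"op": "step_arm", "data": {"commands": [{"travel": [0, 0, 0], "turn": [0, 0, 0]}, {"travel": [0, 0, 0], "turn": [0, 0, 0]}, {"travel": [0, 0, 0], "turn": [0, 0, 0]}, {"travel": [0, 0, 0], "turn": [0, 0, 0]}, {"travel": [0, 0, 0], "turn": [0, 0, 0]}], "gripper": 0.2, "force": 18}}

```text
time: 15.95
position: [0.4483, 0.2705, 0.076]
tool_rot: [1.779, 2.588, 0.002]
ft_force: [0.7, -0.4, 2.3]
grip_width: 0.504
grip_force: 17.9
```

Call:
{"op": "step_arm", "data": {"commands": [{"travel": [0, 0, 0], "turn": [0, 0, 0]}, {"travel": [0, 0, 0], "turn": [0, 0, 0]}, {"travel": [0, 0, 0], "turn": [0, 0, 0]}, {"travel": [0, 0, 0], "turn": [0, 0, 0]}]}}

```text
time: 16.35
position: [0.4483, 0.2705, 0.0759]
tool_rot: [1.779, 2.588, 0.002]
ft_force: [-0.3, 0.1, 5.9]
grip_width: 0.505
grip_force: 17.9
```

```bash
python3 -c "
from h import *
s=ctrl.get_state();x,y,z=s['position']
plan((x,y,.21,111),(.6413,.2108,.21,107.5),(.6413,.2108,z,107.5))"
```

```text
[-0.0, 0.0, -0.134] [0.1, 0.0, 0.0] rows 2.7
[-0.125, 0.159, 0.0] [0.0, -0.0, 3.5] rows 4.0
[0.0, -0.0, 0.134] [0.0, 0.0, 0.0] rows 2.7
```

The width of 44 mm suggests the pad tops are on the lid edge. I'll regrip 9 mm lower.

Call:
{"op": "step_arm", "data": {"commands": [{"travel": [0, 0, 0], "turn": [0, 0, 0]}, {"travel": [0, 0, 0], "turn": [0, 0, 0]}, {"travel": [0, 0, 0.003], "turn": [0, 0, 0]}, {"travel": [0, 0, 0.006], "turn": [0, 0, 0]}, {"travel": [0, 0, 0.009], "turn": [0, 0, 0]}], "gripper": 0.7}}

```text
time: 16.85
position: [0.4473, 0.2699, 0.0654]
tool_rot: [-1.779, -2.589, 0.001]
ft_force: [0.6, -0.9, 0.2]
grip_width: 0.69
grip_force: 0.0
```

Call:
{"op": "step_arm", "data": {"commands": [{"travel": [0, 0, 0], "turn": [0, 0, 0]}, {"travel": [0, 0, 0], "turn": [0, 0, 0]}, {"travel": [0, 0, 0], "turn": [0, 0, 0]}, {"travel": [0, 0, 0], "turn": [0, 0, 0]}, {"travel": [0, 0, 0], "turn": [0, 0, 0]}], "gripper": 0.2}}

```text
time: 17.35
position: [0.4476, 0.2702, 0.066]
tool_rot: [1.779, 2.589, 0.0]
ft_force: [-0.6, -0.4, -1.1]
grip_width: 0.494
grip_force: 18.0
```

Call:
{"op": "step_arm", "data": {"commands": [{"travel": [0, 0, 0], "turn": [0, 0, 0]}, {"travel": [0, 0, 0], "turn": [0, 0, 0]}, {"travel": [0, 0, 0], "turn": [0, 0, 0]}]}}

```text
time: 17.65
position: [0.4476, 0.2702, 0.0661]
tool_rot: [1.779, 2.589, 0.0]
ft_force: [0.2, 1.0, -0.1]
grip_width: 0.488
grip_force: 18.0
```

Call:
{"op": "step_arm", "data": {"commands": [{"travel": [0, 0, -0.015], "turn": [0, 0, 0]}, {"travel": [0, 0, -0.045], "turn": [0, 0, 0]}, {"travel": [0, 0, -0.08], "turn": [0, 0, 0]}, {"travel": [0, 0, -0.115], "turn": [0, 0, 0]}, {"travel": [0, 0, -0.14], "turn": [0, 0, 0]}]}}

```text
time: 18.15
position: [0.448, 0.2709, 0.2094]
tool_rot: [1.777, 2.588, 0.004]
ft_force: [0.1, -0.3, -0.8]
grip_width: 0.492
grip_force: 18.0
```

Call:
{"op": "step_arm", "data": {"commands": [{"travel": [-0.012, 0.015, 0], "turn": [0, 0, 0.5]}, {"travel": [-0.035, 0.045, 0], "turn": [0, 0, 1]}, {"travel": [-0.062, 0.079, 0], "turn": [0, 0, 2]}, {"travel": [-0.088, 0.112, 0], "turn": [0, 0, 3]}, {"travel": [-0.11, 0.14, 0], "turn": [0, 0, 3.5]}]}}

```text
time: 18.65
position: [0.62, 0.216, 0.2068]
tool_rot: [1.86, 2.531, 0.0]
ft_force: [0.6, 0.7, -0.7]
grip_width: 0.494
grip_force: 18.0
```

Call:
{"op": "step_arm", "data": {"commands": [{"travel": [-0.01, 0.012, 0], "turn": [0, 0, 0]}, {"travel": [-0.015, 0.02, 0], "turn": [0, 0, 0]}, {"travel": [-0.015, 0.02, 0], "turn": [0, 0, 0]}, {"travel": [-0.015, 0.02, 0], "turn": [0, 0, 0]}]}}

```text
time: 19.05
position: [0.6402, 0.2104, 0.2065]
tool_rot: [-1.855, -2.534, -0.0]
ft_force: [-0.7, 0.2, -1.0]
grip_width: 0.495
grip_force: 18.0
```

```bash
python3 -c "
from h import *
plan((.6413,.2108,.0661,107.5))"
```

```text
[-0.0, 0.001, 0.14] [-0.0, -0.0, 0.1] rows 2.8
```

Call:
{"op": "step_arm", "data": {"commands": [{"travel": [0, 0.001, 0.025], "turn": [0, 0, 0]}, {"travel": [0, 0.001, 0.055], "turn": [0, 0, 0]}, {"travel": [0, 0.001, 0.085], "turn": [0, 0, 0]}, {"travel": [0, 0.001, 0.11], "turn": [0, 0, 0]}, {"travel": [0, 0.001, 0.128], "turn": [0, 0, 0]}]}}

```text
time: 19.55
position: [0.6404, 0.2102, 0.0768]
tool_rot: [-1.855, -2.535, 0.002]
ft_force: [0.9, -0.4, -0.7]
grip_width: 0.491
grip_force: 18.0
```

Call:
{"op": "step_arm", "data": {"commands": [{"travel": [0, 0, 0.004], "turn": [0, 0, 0]}, {"travel": [0, 0, 0.008], "turn": [0, 0, 0]}, {"travel": [0, 0, 0.01], "turn": [0, 0, 0]}, {"travel": [0, 0, 0.012], "turn": [0, 0, 0]}, {"travel": [0, 0, 0.013], "turn": [0, 0, 0]}]}}

```text
time: 20.05
position: [0.6428, 0.2099, 0.0661]
tool_rot: [1.857, 2.533, 0.002]
ft_force: [-1.1, -0.2, 4.9]
grip_width: 0.49
grip_force: 18.0
```

Call:
{"op": "step_arm", "data": {"commands": [{"travel": [0, 0, 0], "turn": [0, 0, 0]}, {"travel": [0, 0, 0], "turn": [0, 0, 0]}]}}

```text
time: 20.25
position: [0.6428, 0.2099, 0.0661]
tool_rot: [1.857, 2.533, 0.002]
ft_force: [-0.7, -0.4, 4.2]
grip_width: 0.493
grip_force: 18.0
```

Call:
{"op": "step_arm", "data": {"commands": [{"travel": [0, 0, 0], "turn": [0, 0, 0]}, {"travel": [0, 0, 0], "turn": [0, 0, 0]}, {"travel": [0, 0, 0], "turn": [0, 0, 0]}, {"travel": [0, 0, 0], "turn": [0, 0, 0]}, {"travel": [0, 0, 0], "turn": [0, 0, 0]}], "gripper": 0.82}}

```text
time: 20.75
position: [0.6422, 0.2096, 0.0648]
tool_rot: [-1.858, -2.533, 0.0]
ft_force: [0.9, 1.0, -0.4]
grip_width: 0.794
grip_force: 0.0
```

Call:
{"op": "step_arm", "data": {"commands": [{"travel": [0, 0, -0.02], "turn": [0, 0, 0]}, {"travel": [0, 0, -0.055], "turn": [0, 0, 0]}, {"travel": [0, 0, -0.09], "turn": [0, 0, 0]}, {"travel": [0, 0, -0.12], "turn": [0, 0, 0]}, {"travel": [0, 0, -0.14], "turn": [0, 0, 0]}]}}

```text
time: 21.25
position: [0.6429, 0.2102, 0.2078]
tool_rot: [1.856, 2.532, 0.004]
ft_force: [0.5, -0.3, -0.6]
grip_width: 0.816
grip_force: 0.0
```

```bash
python3 -c "
from h import *
plan((.4215,.3360,.205,111),(.4215,.3360,.067,111))"
```

```text
[0.187, -0.173, 0.002] [0.2, 0.0, -3.5] rows 5.1
[0.0, -0.0, 0.138] [0.0, 0.0, 0.0] rows 2.8
```

Call:
{"op": "step_arm", "data": {"commands": [{"travel": [0.025, -0.023, 0], "turn": [0, 0, -1]}, {"travel": [0.058, -0.054, 0], "turn": [0, 0, -2]}, {"travel": [0.091, -0.085, 0], "turn": [0, 0, -3]}, {"travel": [0.124, -0.115, 0], "turn": [0, 0, -3.5]}, {"travel": [0.155, -0.143, 0], "turn": [0, 0, -3.5]}]}}

```text
time: 21.75
position: [0.4572, 0.3155, 0.205]
tool_rot: [1.778, 2.59, -0.0]
ft_force: [0.1, 0.5, 0.8]
grip_width: 0.819
grip_force: 0.0
```

Call:
{"op": "step_arm", "data": {"commands": [{"travel": [0.018, -0.018, 0], "turn": [0, 0, 0]}, {"travel": [0.03, -0.032, 0], "turn": [0, 0, 0]}, {"travel": [0.03, -0.032, 0], "turn": [0, 0, 0]}, {"travel": [0.03, -0.032, 0], "turn": [0, 0, 0]}]}}

```text
time: 22.15
position: [0.42, 0.3301, 0.2052]
tool_rot: [1.78, 2.587, 0.0]
ft_force: [-0.2, 0.5, -1.0]
grip_width: 0.819
grip_force: 0.0
```

```bash
python3 -c "
from h import *
plan((.4215,.3360,.067,111))
a=snap('side','b3.png')
cv2.imwrite('pics/c3.png',cv2.resize(a[120:280,120:360,::-1],(600,400),interpolation=cv2.INTER_CUBIC))"
```

```text
[0.005, 0.003, 0.138] [0.1, 0.1, -0.1] rows 2.8
```

View pics/c3.png

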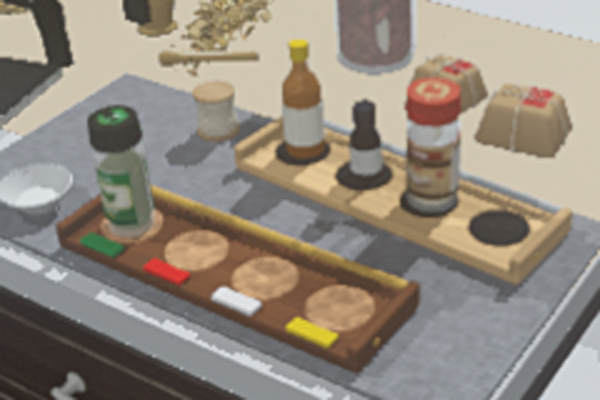

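The red jar stands on the third pale pad (432,170). Only the green jar (120,190) remains, so I'll grip it.

Call:
{"op": "step_arm", "data": {"commands": [{"travel": [0.005, 0.003, 0.02], "turn": [0, 0, 0]}, {"travel": [0.005, 0.003, 0.05], "turn": [0, 0, 0]}, {"travel": [0.005, 0.003, 0.085], "turn": [0, 0, 0]}, {"travel": [0.005, 0.003, 0.12], "turn": [0, 0, 0]}, {"travel": [0.005, 0.003, 0.137], "turn": [0, 0, 0]}]}}

```text
time: 22.7
position: [0.4198, 0.3343, 0.0646]
tool_rot: [-1.782, -2.585, 0.007]
ft_force: [-0.2, 0.3, 0.3]
grip_width: 0.821
grip_force: 0.0
```

Call:
{"op": "step_arm", "data": {"commands": [{"travel": [0, 0, 0], "turn": [0, 0, 0]}, {"travel": [0, 0, 0], "turn": [0, 0, 0]}, {"travel": [0, 0, 0], "turn": [0, 0, 0]}, {"travel": [0, 0, 0], "turn": [0, 0, 0]}, {"travel": [0, 0, 0], "turn": [0, 0, 0]}], "gripper": 0.2, "force": 18}}

```text
time: 23.2
position: [0.4203, 0.3371, 0.0691]
tool_rot: [1.779, 2.588, 0.003]
ft_force: [0.8, -0.4, 3.3]
grip_width: 0.46
grip_force: 18.0
```

Call:
{"op": "step_arm", "data": {"commands": [{"travel": [0, 0, 0], "turn": [0, 0, 0]}, {"travel": [0, 0, 0], "turn": [0, 0, 0]}, {"travel": [0, 0, 0], "turn": [0, 0, 0]}, {"travel": [0, 0, 0], "turn": [0, 0, 0]}]}}

```text
time: 23.6
position: [0.4204, 0.3372, 0.0692]
tool_rot: [1.779, 2.588, 0.002]
ft_force: [-0.2, -0.7, 5.7]
grip_width: 0.456
grip_force: 18.0
```

```bash
python3 -c "
from h import *
s=ctrl.get_state();x,y,z=s['position']
plan((x,y,.21,111),(.6625,.1441,.21,107.5))"
```

```text
[-0.0, 0.0, -0.141] [0.1, 0.0, 0.0] rows 2.8
[-0.267, 0.157, 0.0] [0.0, -0.0, 3.5] rows 6.2
```

Call:
{"op": "step_arm", "data": {"commands": [{"travel": [0, 0, -0.015], "turn": [0, 0, 0]}, {"travel": [0, 0, -0.045], "turn": [0, 0, 0]}, {"travel": [0, 0, -0.08], "turn": [0, 0, 0]}, {"travel": [0, 0, -0.115], "turn": [0, 0, 0]}, {"travel": [0, 0, -0.14], "turn": [0, 0, 0]}]}}

```text
time: 24.1
position: [0.4196, 0.3374, 0.2109]
tool_rot: [1.778, 2.589, 0.003]
ft_force: [0.1, 0.0, -0.6]
grip_width: 0.462
grip_force: 18.0
```

Call:
{"op": "step_arm", "data": {"commands": [{"travel": [-0.015, 0.009, 0], "turn": [0, 0, 0.5]}, {"travel": [-0.045, 0.026, 0], "turn": [0, 0, 1]}, {"travel": [-0.08, 0.047, 0], "turn": [0, 0, 1.5]}, {"travel": [-0.115, 0.068, 0], "turn": [0, 0, 2]}, {"travel": [-0.15, 0.088, 0], "turn": [0, 0, 2.5]}]}}

```text
time: 24.6
position: [0.5567, 0.2258, 0.2071]
tool_rot: [-1.837, -2.548, 0.003]
ft_force: [0.2, -0.2, -1.5]
grip_width: 0.462
grip_force: 18.0
```

Call:
{"op": "step_arm", "data": {"commands": [{"travel": [-0.035, 0.02, 0], "turn": [0, 0, 0.5]}, {"travel": [-0.065, 0.038, 0], "turn": [0, 0, 1]}, {"travel": [-0.09, 0.053, 0], "turn": [0, 0, 1]}, {"travel": [-0.105, 0.062, 0], "turn": [0, 0, 1]}, {"travel": [-0.112, 0.066, 0], "turn": [0, 0, 1]}]}}

```text
time: 25.1
position: [0.6545, 0.1406, 0.2067]
tool_rot: [-1.861, -2.53, 0.002]
ft_force: [0.4, 0.2, -1.5]
grip_width: 0.461
grip_force: 18.0
```

Call:
{"op": "step_arm", "data": {"commands": [{"travel": [0, 0, 0], "turn": [0, 0, 0]}, {"travel": [0, 0, 0], "turn": [0, 0, 0]}]}}

```text
time: 25.3
position: [0.6525, 0.1448, 0.208]
tool_rot: [-1.854, -2.535, -0.0]
ft_force: [-0.2, 0.8, -0.3]
grip_width: 0.454
grip_force: 18.0
```

```bash
python3 -c "
from h import *
plan((.6625,.1441,.0692,107.5))"
```

```text
[-0.004, 0.009, 0.139] [-0.0, -0.1, 0.1] rows 2.8
```

Call:
{"op": "step_arm", "data": {"commands": [{"travel": [-0.004, 0.009, 0.025], "turn": [0, 0, 0]}, {"travel": [-0.004, 0.009, 0.055], "turn": [0, 0, 0]}, {"travel": [-0.004, 0.009, 0.085], "turn": [0, 0, 0]}, {"travel": [-0.004, 0.009, 0.11], "turn": [0, 0, 0]}, {"travel": [-0.004, 0.009, 0.127], "turn": [0, 0, 0]}]}}

```text
time: 25.8
position: [0.6616, 0.1434, 0.0795]
tool_rot: [-1.853, -2.535, 0.002]
ft_force: [-0.6, -0.2, -1.5]
grip_width: 0.459
grip_force: 18.0
```

Call:
{"op": "step_arm", "data": {"commands": [{"travel": [0, 0, 0.004], "turn": [0, 0, 0]}, {"travel": [0, 0, 0.008], "turn": [0, 0, 0]}, {"travel": [0, 0, 0.01], "turn": [0, 0, 0]}, {"travel": [0, 0, 0.012], "turn": [0, 0, 0]}, {"travel": [0, 0, 0.012], "turn": [0, 0, 0]}]}}

```text
time: 26.3
position: [0.6639, 0.1419, 0.0697]
tool_rot: [1.857, 2.533, 0.001]
ft_force: [-0.2, -0.3, -0.8]
grip_width: 0.458
grip_force: 18.0
```

Call:
{"op": "step_arm", "data": {"commands": [{"travel": [0, 0, 0], "turn": [0, 0, 0]}, {"travel": [0, 0, 0], "turn": [0, 0, 0]}]}}

```text
time: 26.5
position: [0.6637, 0.1419, 0.0694]
tool_rot: [1.858, 2.533, 0.001]
ft_force: [-0.4, -0.3, -1.4]
grip_width: 0.456
grip_force: 18.0
```

Call:
{"op": "step_arm", "data": {"commands": [{"travel": [0, 0, 0.001], "turn": [0, 0, 0]}, {"travel": [0, 0, 0.002], "turn": [0, 0, 0]}, {"travel": [0, 0, 0.002], "turn": [0, 0, 0]}]}}

```text
time: 26.8
position: [0.6638, 0.1419, 0.0692]
tool_rot: [1.857, 2.532, -0.0]
ft_force: [-3.4, -0.8, 8.5]
grip_width: 0.458
grip_force: 18.0
```

Call:
{"op": "step_arm", "data": {"commands": [{"travel": [0, 0, 0], "turn": [0, 0, 0]}, {"travel": [0, 0, 0], "turn": [0, 0, 0]}, {"travel": [0, 0, 0], "turn": [0, 0, 0]}, {"travel": [0, 0, 0], "turn": [0, 0, 0]}, {"travel": [0, 0, 0], "turn": [0, 0, 0]}], "gripper": 0.82}}

```text
time: 27.3
position: [0.6634, 0.1419, 0.0667]
tool_rot: [-1.857, -2.533, 0.0]
ft_force: [0.2, 0.2, -0.1]
grip_width: 0.783
grip_force: 0.0
```

Call:
{"op": "step_arm", "data": {"commands": [{"travel": [0, 0, -0.02], "turn": [0, 0, 0]}, {"travel": [0, 0, -0.055], "turn": [0, 0, 0]}, {"travel": [0, 0, -0.09], "turn": [0, 0, 0]}, {"travel": [0, 0, -0.13], "turn": [0, 0, 0]}, {"travel": [0, 0, -0.17], "turn": [0, 0, 0]}]}}

```text
time: 27.8
position: [0.6632, 0.1419, 0.2383]
tool_rot: [-1.857, -2.533, 0.001]
ft_force: [-0.4, -0.6, 0.1]
grip_width: 0.822
grip_force: 0.0
```

Call:
{"op": "step_arm", "data": {"commands": [{"travel": [-0.04, 0, 0], "turn": [0, 0, 0]}, {"travel": [-0.08, 0, 0], "turn": [0, 0, 0]}, {"travel": [-0.12, 0, 0], "turn": [0, 0, 0]}, {"travel": [-0.16, 0, 0], "turn": [0, 0, 0]}, {"travel": [-0.19, 0, 0], "turn": [0, 0, 0]}]}}

```text
time: 28.3
position: [0.7211, -0.0431, 0.2366]
tool_rot: [1.861, 2.53, -0.002]
ft_force: [-0.0, 0.8, 0.7]
grip_width: 0.819
grip_force: 0.0
```

Call:
{"op": "step_arm", "data": {"commands": [{"travel": [-0.03, 0, 0], "turn": [0, 0, 0]}, {"travel": [-0.06, 0, 0], "turn": [0, 0, 0]}, {"travel": [-0.08, 0, 0], "turn": [0, 0, 0]}, {"travel": [-0.09, 0, 0], "turn": [0, 0, 0]}, {"travel": [-0.09, 0, 0], "turn": [0, 0, 0]}]}}

```text
time: 28.8
position: [0.7478, -0.1264, 0.2365]
tool_rot: [-1.86, -2.531, 0.0]
ft_force: [-0.1, -0.6, 0.3]
grip_width: 0.822
grip_force: 0.0
```

```bash
python3 -c "
from h import *
a=snap('top','a4.png');b=snap('side','b4.png')
f=lambda i,u,v:cv2.resize(i[v:v+120,u:u+160,::-1],(400,300),interpolation=cv2.INTER_CUBIC)
cv2.imwrite('pics/ab4.png',np.hstack([f(a,180,110),f(b,200,120)]))"
```

```text
(no output)
```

View pics/ab4.png

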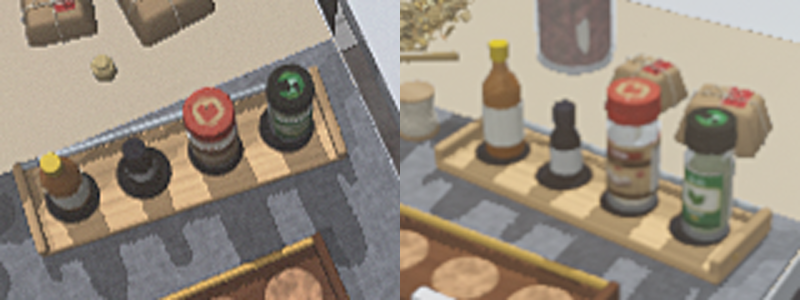

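All four stand upright and centred on the pale rack: amber (70,195), dark (143,165), red (213,130) and green (288,105). The arm is clear, so I'll hand in.

```bash
python3 -c "
from h import *
f=lambda p:(np.array(p)+.5)/2.5+[180,110]-.5
for p,z,g in[((51,163),.122,(.5991,.3449)),((133,148),.081,(.6204,.2779)),((210,110),.118,(.6413,.2108)),((290,84),.117,(.6625,.1441))]:print((back('top',f(p),z)[0,:2]-g).round(3))
print(ctrl.close_job())"
```

```text
[ 0.002 -0.001]
[0.004 0.002]
[ 0.004 -0.002]
[ 0.005 -0.004]
the job is handed in; nothing more can be done
None
```

All four bottles and jars stand upright on the pale rack in reverse order (amber, dark, red, green from your left), each measured within about 6 mm of its pad centre; the job was handed in at about 29 s, and no verdict was returned.

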